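Grease the wire stand's bearing at the jeweller's bench

ROBOT

A 6-joint arm with a two-finger parallel gripper is mounted at the origin on the work surface. World frame = base frame: x ahead of the robot, y to its left, z up, the work surface at z = 0. Lengths are in m, angles in rad, forces in N, time in s.
With the tool pointing down it reaches from about 0.375 to 0.9 m from the base axis. Payload 3.1 kg.
Tool frame: the origin (TCP) lies between the finger pads; the fingertips stand 22 mm ahead of it and the grasp point (between the pads) lies 3 mm ahead of it; z points along the fingers, y is the direction in which the jaws open and shut (so a half turn about z gives the same grasp; the last joint's range is limited). The gripper opens to 87 mm and grips with 3 to 60 N. Pads are 19 mm wide; open, the fingers measure 117 mm over their backs; the gripper's body (75 mm by 190 mm) begins 51 mm behind the grasp point.
Start: joints at [-1.446, 0.527, 1.433, -0, 1.181, -0.178], TCP at [0.186, -0.597, 0.221] pointing down, gripper open.
Joint ranges: [-3.08, 3.08], [-0.75, 2.2], [0.22, 2.44], [-1.43, 4.57], [0, 2.65], [-2.85, 2.85]. Speed limits (rad/s): [2.79, 2.79, 3.14, 3.14, 3.14, 3.14].

INTERFACE

Orientations are given as a unit quaternion [x, y, z, w].
In Python, from rig import get_obs, camera, get_calibration, hand_in, search_frame gives the robot as it stands.
- The arm moves only by the shell command python3 -m jog 'ROWS' [FORCE]. ROWS is JSON, a list of rows, each an object with "grip": the closure in counts, from 0 (fully open) to 255 (shut); "travel": the shift along the world's x, y, z in cm, a list of three; "twist": the turn about the world's z in degrees. A call has 1 to 8 rows; each row shifts and turns the commanded pose from where the row before left it; what a row does not reach is not made up. A row lasts 1/10 s, in which the tool goes at most 50 mm and 8.59 degrees, less where a joint would pass 70% of its speed; a pose out of reach is approached as far as the arm can. A call is refused whole if a number of a shift passes 5 or a number of a turn 8.59, either way. A call with a gripper value outside its range is refused whole. The fingers move at their own pace and stop on an object; FORCE is the grip in N (left out, the last holds). Time passes only in rows, so rows that do not move let the fingers close. It gives the time, the measured TCP pose, the force and the opening at its end, in the units of the state.
- get_obs(): the state, without advancing time (a new reading comes with each control period).
- camera(name): name is "scene" or "top" or "wrist"; returns the picture (420x560x3 uint8, red, green, blue); there is no depth.
- get_calibration(name): a dict with "fx", "fy", "cx", "cy" (pixels), "R" (3x3) and "t" (3): a world point X has camera coordinates R X + t; the wrist camera has in their place "T_tool_cam" (4x4, takes a point from camera to tool coordinates, whose origin is the TCP and whose axes are the flange's). Camera axes: x right, y down, z forward; pixel columns grow to the right and rows downward; lengths in m; the calibration is good to about 2 mm. A picture is of the moment at which its call begins: read the wrist's pose just before it. get_calibration takes no time and is no camera call.
- hand_in(): hands the job in, once; it reports no verdict.
Trained networks look in the newest picture that a camera, given by its name, has taken for a name from the list of things; names that differ only in an ending like _2 or _b are one class to them, and where a whole thing is asked for, a point or a joint stands for the part that bears it (a point fixed in the world has none). Each returns a list of dicts, best first, with "p" (0 to 1); they miss things now and then, are a little off and sometimes report something else, mostly with a low value. They report only what shows in the picture. A call takes as long as a camera call. They do not tell look-alikes from the thing itself.
- search_frame(target, camera): "at" ([x, y, z] in m, in world coordinates, good to about 4 mm: the middle of the surface that is visible of it).
The state is a dict: "time": time; "q": joint angles; "joint_velocities": joint speeds; "joint_torque": joint torques, N m; "position": TCP position; "tool_rot": TCP orientation; "ft_force": force on the tool from outside, world axes, zero at the start; "moment": the same for the moment, N m; "grip_width": finger opening in m.
Only numpy, scipy, OpenCV 4.12 (cv2) and the standard library are available. Lean on these libraries where they do the work, as an engineer would, in place of code of your own. Each camera call takes 0.05 s, during which the arm holds its last target. There are 200 camera calls.

TASK

Lift the bobbin of wire straight up off the stand's spindle and set it down flat near the middle of the steel bench plate, without dropping it and without knocking over the amber jar. Then take the grease coupler from its wooden block, press its open end squarely onto the stand's tilted grease nipple until it snaps on, and push on until it is nearly or fully home. Finish while still gripping the coupler and holding it pressed home against the nipple's spring; do not let go.

Things in the scene. Friction and masses are not known exactly. Their poses are not given: they have to be found in the camera images.
- stand: Wire stand fixed to the bench: grey round base 110 mm across, 16 high; column 24 across; its collar's top, 85 mm above the bench, carries the bobbin; above it an upright steel spindle 12 mm across, tip 140 mm above the bench. Origin: centre of the underside on the spindle axis; z up; the nipple leans out on its -x side
- nipple: Nipple on the stand, leaning 25 degrees away from the spindle. Origin: its foot's centre, 38 mm from the spindle axis, 35 mm above the bench; z along the nipple, up and outward. Hexagon 25 mm across to z 8 mm, barrel 14 across to 24, nose narrowing to 8 at 32, sprung pin 6 across to 42. Sprung balls at z 20 meet the coupler's lip at mouth z 23; past them at 13 after a 5 to 12 N push; home at 8
- valve (a joint): Pin pushed into the nipple, m: 0 free, 0.010 at most. The coupler touches it at mouth z 16 mm (nipple frame): 0.008 with the coupler home on the hexagon. Spring 2.4 N at first, 0.8 N more per mm. A coupler let go is pushed back to about 0.003 or less; nearly home means more than 0.0045, best 0.006 to 0.008
- bobbin: Black bobbin wound with brass wire, 0.3 to 0.5 kg, on the spindle: two flanges 112 mm across, the upper one's top 48 mm above the underside; above it a round boss 36 mm across up to 80 mm, to grip from above. Bore 16 mm, right through. Origin: centre of the underside, z up. At the start the underside is 85 mm above the bench and the spindle reaches 55 mm into it
- bobbin_boss (a point): Middle of the bobbin's boss, on its axis, 64 mm above its underside
- plate_top (a point): Centre of the top face of the dark steel bench plate, fixed, 160 x 160 mm, 4 mm thick
- coupler: Steel coupler 78 mm tall, 0.15 kg, mouth down in a wooden block (90 x 90 x 30 mm; hole 33 wide, 15 deep; mouth 15 mm above the bench). Socket 30 mm across, 32 tall; above it a round stem 22 across, 46 tall, with a shoulder at its foot. Inside: lip bore 17.6 mm for 4 mm, then 21.6 mm to 26 deep, where it pushes the pin. Origin: centre of the mouth; z toward the stem
- coupler_grip (a point): Middle of the coupler's stem, on its axis, 55 mm above the mouth: grip here
- jar: Closed amber glass jar, 52 mm across and 65 mm tall, a bystander behind the work area. Origin: centre of the underside
Mind the look-alikes: they are no part of the job. What is shaped like the bobbin but blue, purple or red is not meant.

How it is judged:
On the way, in this order (a step that is already met when the one before it is completed fails the run):
1. the bobbin is off the spindle, flat on the steel plate and let go (horizontal distance between bobbin and plate_top below 0.05 m and height (world z) of bobbin below 0.008 m and angle between bobbin's own z axis and vertical below 0.08 rad and contact force between the fingers and bobbin below 0.1 N), for 0.2 s.
2. the coupler has snapped onto the nipple (z of coupler in the frame of nipple between 0.004 and 0.0135 m and angle between the z axis of coupler and the z axis of nipple, either way round below 0.15 rad and value of joint valve above 0.002 m), for 0.1 s.
At the end, for the whole second after the job is handed in: Fingers grip the coupler (over 3 N), still and snapped on: mouth under 12 mm above the nipple origin, within 4 mm and 0.12 rad of its axis, pin pushed in over 4.5 mm. Bobbin flat at rest on the steel plate, centres within 50 mm. Jar upright (value of joint valve above 0.0045 m and z of coupler in the frame of nipple between 0.004 and 0.012 m and x of coupler in the frame of nipple between -0.004 and 0.004 m and y of coupler in the frame of nipple between -0.004 and 0.004 m and angle between the z axis of coupler and the z axis of nipple, either way round below 0.12 rad and contact force between the fingers and coupler above 3 N and linear speed of each of coupler, bobbin below 0.02 m/s and horizontal distance between bobbin and plate_top below 0.05 m and height (world z) of bobbin below 0.008 m and angle between bobbin's own z axis and vertical below 0.08 rad and angle between jar's own z axis and vertical below 0.3 rad); the arm keeps its last pose, push and grip.
It fails at once if the bobbin is let go in the air, more than about 25 mm above the plate (height (world z) of bobbin above 0.03 m and horizontal distance between bobbin and stand above 0.03 m and contact force between the fingers and bobbin below 0.05 N).
It fails at once if the jar is knocked over (angle between jar's own z axis and vertical above 0.5 rad).
It also fails if it takes over 58 s, if anything falls off the work surface, if the arm or the gripper's body presses on something with over 40 N, if the wrist force passes 120 N, or if a joint passes its speed limit or range.

## Working session

There is one attempt and no reset: what is moved stays moved. The work goes in short steps, Python scripts to look and compute and a shell command to move; the robot and the scene stay as the last step left them, time stands still between calls to the robot, and variables do not carry over. Pictures are saved under pics/ and viewed, about 8 in all and at most 12, crops included, and the job is handed in when it is done.

```bash
mkdir -p pics; ls
cat > h.py <<'E'
from rig import *
import numpy as np, cv2
from scipy.spatial.transform import Rotation as Ro
def snap(n,f,crop=None,scale=1):
    im=np.array(camera(n));
    if crop: a,b,c,d=crop; im=im[b:d,a:c]
    im=cv2.resize(im,None,fx=scale,fy=scale,interpolation=cv2.INTER_CUBIC)
    cv2.imwrite('pics/'+f,im[:,:,::-1])
def cal(n,o=None):
    c=get_calibration(n)
    if n=='wrist':
        o=o or get_obs(); T=np.array(c['T_tool_cam']); W=np.eye(4); W[:3,:3]=Ro.from_quat(o['tool_rot']).as_matrix(); W[:3,3]=o['position']
        M=np.linalg.inv(W@T); R,t=M[:3,:3],M[:3,3]
    else: R,t=np.array(c['R']),np.array(c['t'])
    return c['fx'],c['fy'],c['cx'],c['cy'],R,t
def proj(n,X,o=None):
    fx,fy,cx,cy,R,t=cal(n,o); p=R@np.asarray(X,float)+t; return np.round([fx*p[0]/p[2]+cx,fy*p[1]/p[2]+cy],1)
def onz(n,u,v,z,o=None):
    fx,fy,cx,cy,R,t=cal(n,o); d=R.T@np.array([(u-cx)/fx,(v-cy)/fy,1]); C=-R.T@t
    return np.round(C+d*(z-C[2])/d[2],4)
E
python3 - <<'E'
from h import *
snap('top','top.png'); snap('scene','scene.png')
for n in ['top','scene']:
    f=cal(n); print(n,'cam pos',-f[4].T@f[5])
    for k in ['stand','nipple','bobbin','bobbin_boss','plate_top','coupler','coupler_grip','jar']:
        try: print(k,[(np.round(d['at'],3).tolist(),round(d['p'],2)) for d in search_frame(k,n)][:4])
        except Exception as e: print(k,e)
o=get_obs(); print(o)
E
```

```text
pics
top cam pos [ 0.31354589 -0.07820098  1.25838852]
stand [([0.518, -0.007, 0.02], 0.62)]
nipple []
bobbin [([0.437, -0.441, 0.045], 0.69), ([0.319, -0.188, 0.044], 0.67), ([0.55, 0.004, 0.135], 0.6), ([0.717, 0.039, 0.048], 0.6)]
bobbin_boss [([0.32, -0.19, 0.046], 0.91), ([0.552, 0.009, 0.132], 0.75), ([0.437, -0.439, 0.048], 0.69), ([0.714, 0.032, 0.05], 0.63)]
plate_top [([0.55, 0.29, 0.005], 0.69)]
coupler [([0.492, -0.282, 0.076], 0.73)]
coupler_grip [([0.491, -0.28, 0.076], 0.63)]
jar [([0.69, 0.16, 0.065], 0.74)]
scene cam pos [ 0.8419824  -0.64533229  0.54492679]
stand [([0.563, -0.003, 0.013], 0.79)]
nipple [([0.527, 0.003, 0.032], 0.48)]
bobbin [([0.737, 0.01, 0.05], 0.95), ([0.227, -0.296, 0.05], 0.92), ([0.571, -0.014, 0.131], 0.88), ([0.463, -0.462, 0.047], 0.72)]
bobbin_boss [([0.335, -0.204, 0.047], 0.95), ([0.734, 0.013, 0.046], 0.69), ([0.57, -0.015, 0.13], 0.66), ([0.221, -0.295, 0.046], 0.64)]
plate_top [([0.574, 0.29, -0.0], 0.75), ([0.703, 0.148, 0.047], 0.48)]
coupler [([0.506, -0.299, 0.061], 0.86)]
coupler_grip [([0.569, -0.016, 0.129], 0.73), ([0.502, -0.297, 0.057], 0.56)]
jar [([0.703, 0.148, 0.049], 0.93)]
{'time': 0.9, 'q': array([-1.44651602e+00,  5.27462439e-01,  1.43267509e+00, -9.68415947e-06,
        1.18142862e+00, -1.78482555e-01]), 'joint_velocities': array([ 0.00037469,  0.00058687,  0.00065457, -0.00109896,  0.0005086 ,
       -0.00079348]), 'joint_torque': array([ 3.63115560e-04, -4.39998400e+01, -1.76989764e+01,  6.35276525e-02,
        5.02888171e-02, -1.74955517e-05]), 'position': array([ 0.18638292, -0.59654526,  0.22147945]), 'tool_rot': array([ 9.88563419e-01,  1.50805725e-01, -4.83714601e-06,  1.31264823e-05]), 'ft_force': array([ 0.70498403, -0.83460048,  0.58003503]), 'moment': array([ 0.00750065,  0.02629315, -0.02545827]), 'grip_width': 0.08738545374889559}
```

View pics/top.png

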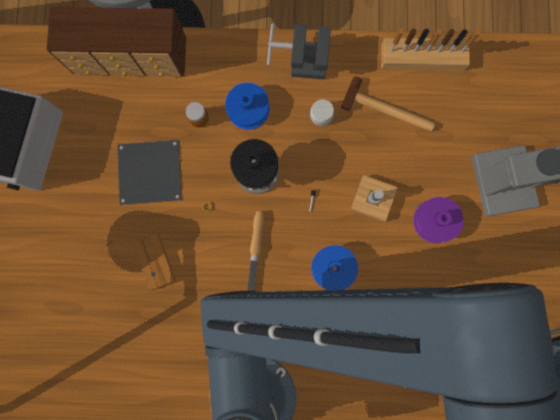

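View pics/scene.png

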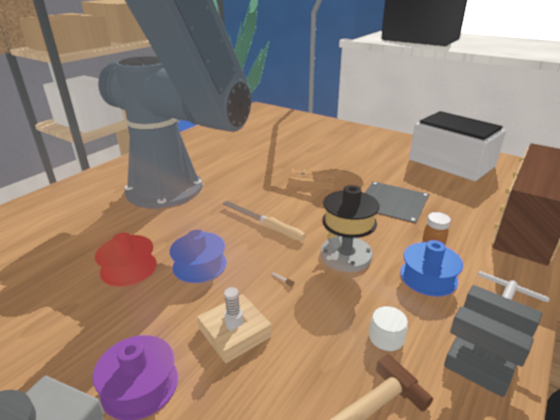

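Run:
```python
from h import *
snap('top','t2.png',(215,125,295,205),5); 
snap('scene','s2.png',(180,170,400,360),3)
a=cv2.imread('pics/t2.png'); b=cv2.imread('pics/s2.png'); b=b[:,:]
b=cv2.resize(b,(463,400)); a=cv2.resize(a,(337,400)) if 0 else a
cv2.imwrite('pics/both.png',np.hstack([a[:, :336] if 0 else cv2.resize(a,(337,400))[:, :], b]))
print(onz('top',254,160,.165),onz('top',376,196,.093),onz('top',149,172,.004), onz('scene',352,190,.165),onz('scene',232,293,.093),onz('scene',399,201,.004),onz('top',196,113,.065))
```

```text
[0.5555 0.004  0.165 ] [ 0.4906 -0.2827  0.093 ] [0.5537 0.287  0.004 ] [0.5621 0.0025 0.165 ] [ 0.5007 -0.29    0.093 ] [0.5729 0.2909 0.004 ] [0.694  0.1601 0.065 ]
```

View pics/both.png

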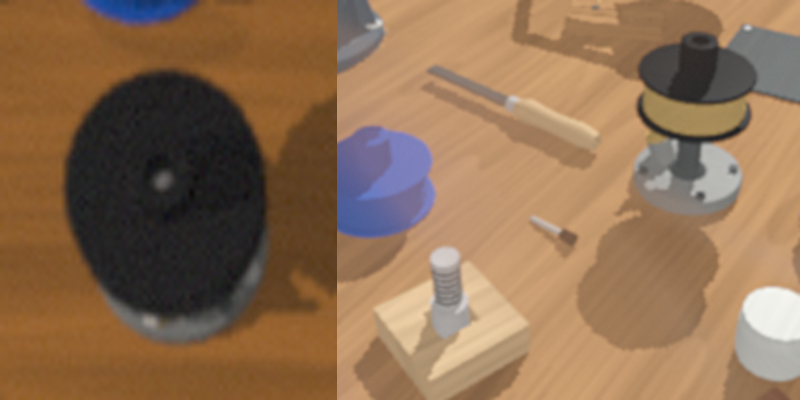

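```bash
R='x'; python3 -m jog '[{"grip":0,"travel":[2.6,4.2,0.4],"twist":0},{"grip":0,"travel":[2.6,4.2,0.4],"twist":0},{"grip":0,"travel":[2.6,4.2,0.4],"twist":0},{"grip":0,"travel":[2.6,4.2,0.4],"twist":0},{"grip":0,"travel":[2.6,4.2,0.4],"twist":0},{"grip":0,"travel":[2.6,4.2,0.4],"twist":0},{"grip":0,"travel":[2.6,4.2,0.4],"twist":0}]'
python3 -m jog '[{"grip":0,"travel":[2.6,4.2,0.4],"twist":0},{"grip":0,"travel":[2.6,4.2,0.4],"twist":0},{"grip":0,"travel":[2.6,4.2,0.4],"twist":0},{"grip":0,"travel":[2.6,4.2,0.4],"twist":0},{"grip":0,"travel":[2.6,4.2,0.4],"twist":0},{"grip":0,"travel":[2.6,4.2,0.4],"twist":0},{"grip":0,"travel":[2.6,4.2,0.4],"twist":0},{"grip":0,"travel":[0,0,0],"twist":0}]'
python3 - <<'E'
from h import *
o=get_obs(); snap('wrist','w1.png'); print(o['position'],o['tool_rot'],o['q'],o['ft_force'])
print(get_calibration('wrist'))
for k in ['bobbin_boss','stand']: print(k,search_frame(k,'wrist'))
print(proj('wrist',[.557,.004,.165],o))
E
```

```text
time: 1.7
position: [0.3692, -0.3009, 0.2499]
tool_rot: [0.989, 0.151, 0.0, 0.0]
ft_force: [0.7, -0.7, 0.3]
grip_width: 0.0871
time: 2.5
position: [0.5534, -0.0035, 0.2783]
tool_rot: [0.988, 0.154, 0.002, -0.0]
ft_force: [-0.3, -0.1, 0.1]
grip_width: 0.0867
[ 0.55336371 -0.00354642  0.27825565] [ 9.88031236e-01  1.54237185e-01  2.22848564e-03 -4.48630384e-04] [-0.20973899  0.36501752  1.54714232  0.00257969  1.2255898   1.05047754] [-0.27699217 -0.1291695   0.05409213]
{'fx': 315.469516930155, 'fy': 315.469516930155, 'cx': 282.32165622057516, 'cy': 209.97969102500514, 'T_tool_cam': array([[-3.33929805e-04, -9.65245748e-01, -2.61343711e-01,
         7.27059953e-02],
       [ 9.99999594e-01, -5.41200814e-04,  7.21127419e-04,
         7.13173476e-04],
       [-8.37504604e-04, -2.61343364e-01,  9.65245536e-01,
        -1.62708356e-01],
       [ 0.00000000e+00,  0.00000000e+00,  0.00000000e+00,
         1.00000000e+00]])}
bobbin_boss [{'at': [0.5601, 0.006, 0.1356], 'p': 0.94}, {'at': [0.715, 0.0293, 0.0478], 'p': 0.93}, {'at': [0.3681, -0.1771, 0.009], 'p': 0.57}]
stand []
[274.6 202.2]
```

View pics/w1.png

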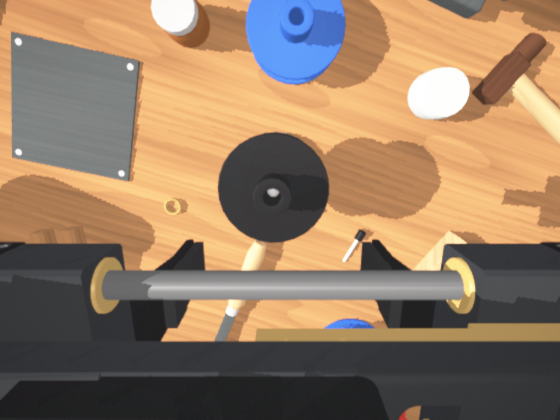

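Run:
```python
from h import *
o=get_obs(); print(o['position'],o['tool_rot'])
print('boss top',onz('wrist',271,193,.165,o),'spindle tip',onz('wrist',273,192,.14,o))
P=[onz('wrist',u,v,.004,o) for u,v in [(12,33),(139,62),(129,180),(12,158)]]; print(P,np.mean(P,0))
P=[onz('wrist',u,v,.004,o) for u,v in [(18,42),(130,67),(122,173),(16,158)]]; print(np.mean(P,0))
P=[onz('top',u,v,.004) for u,v in [(118,144),(180,140),(182,200),(120,204)]]; print(P,np.mean(P,0))
```

```text
[ 0.54987499 -0.00854353  0.27718693] [ 9.88484654e-01  1.51320043e-01 -5.54427998e-04  1.63399089e-04]
boss top [0.5603 0.0043 0.165 ] spindle tip [0.5565 0.002  0.14  ]
[array([0.6237, 0.365 , 0.004 ]), array([0.6381, 0.2085, 0.004 ]), array([0.4842, 0.1938, 0.004 ]), array([0.4665, 0.352 , 0.004 ])] [0.553125 0.279825 0.004   ]
[0.550925 0.28175  0.004   ]
[array([0.6261, 0.3725, 0.004 ]), array([0.6401, 0.2108, 0.004 ]), array([0.4825, 0.1977, 0.004 ]), array([0.4686, 0.3569, 0.004 ])] [0.554325 0.284475 0.004   ]
```

```bash
python3 -m jog '[{"grip":0,"travel":[1.0,1.4,-2.5],"twist":0},{"grip":0,"travel":[0,0,-1.5],"twist":0},{"grip":0,"travel":[0,0,0],"twist":0},{"grip":0,"travel":[0,0,0],"twist":0},{"grip":0,"travel":[0,0,0],"twist":0}]'
python3 - <<'E'
from h import *
o=get_obs(); im=np.array(camera('wrist')); print(o['position'],o['tool_rot'],o['ft_force'])
c=proj('wrist',[.560,.006,.165],o); print(c)
u,v=int(c[0]),int(c[1]); s=im[v-45:v+45,u-60:u+60]
cv2.imwrite('pics/w2.png',cv2.resize(np.clip(s.astype(float)*2.5,0,255).astype(np.uint8)[:,:,::-1],None,fx=6,fy=6)); print(u-60,v-45)
print(search_frame('bobbin_boss','wrist')[:1])
E
```

```text
time: 3.15
position: [0.5607, 0.0043, 0.2384]
tool_rot: [0.989, 0.15, 0.001, 0.0]
ft_force: [-0.4, 0.2, 0.2]
grip_width: 0.0866
[0.56071878 0.00425364 0.23843991] [9.88690853e-01 1.49965594e-01 7.73706154e-04 3.46013574e-04] [-0.40640423  0.18527067  0.21770923]
[278.7 221.1]
218 176
[{'at': [0.7148, 0.0342, 0.0493], 'p': 0.77}]
```

View pics/w2.png

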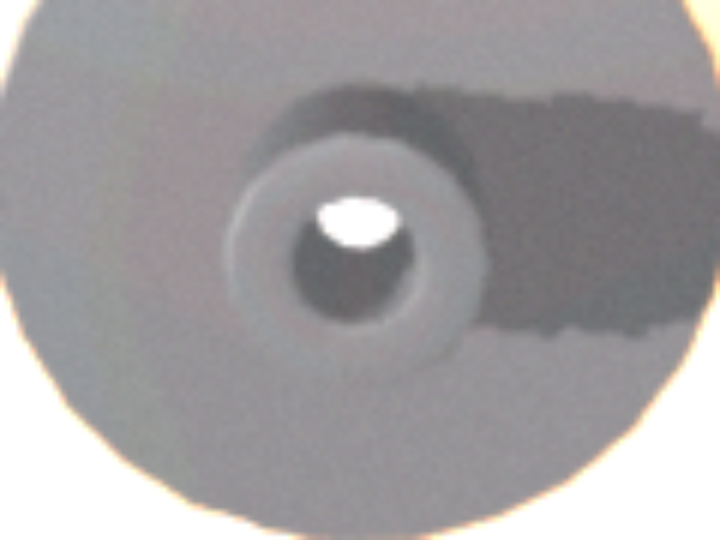

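```bash
python3 -m jog '[{"grip":0,"travel":[0.1,0.35,-2],"twist":0},{"grip":0,"travel":[0,0,-2],"twist":0},{"grip":0,"travel":[0,0,-2],"twist":0},{"grip":0,"travel":[0,0,-1.5],"twist":0},{"grip":0,"travel":[0,0,-0.5],"twist":0},{"grip":0,"travel":[0,0,0],"twist":0},{"grip":0,"travel":[0,0,0],"twist":0}]' 30
python3 -m jog '[{"grip":100,"travel":[0,0,0],"twist":0},{"grip":200,"travel":[0,0,0],"twist":0},{"grip":255,"travel":[0,0,0],"twist":0},{"grip":255,"travel":[0,0,0],"twist":0},{"grip":255,"travel":[0,0,0],"twist":0}]' 30
```

```text
time: 3.95
position: [0.5622, 0.0088, 0.1584]
tool_rot: [0.989, 0.151, 0.001, 0.0]
ft_force: [0.4, 0.3, -0.6]
grip_width: 0.087
time: 4.45
position: [0.5614, 0.009, 0.1576]
tool_rot: [0.989, 0.151, 0.0, 0.0]
ft_force: [-0.1, 0.0, -0.4]
grip_width: 0.055
```

```bash
python3 -m jog '[{"grip":255,"travel":[0,0,0],"twist":0},{"grip":255,"travel":[0,0,0],"twist":0},{"grip":255,"travel":[0,0,0],"twist":0},{"grip":255,"travel":[0,0,0],"twist":0},{"grip":255,"travel":[0,0,0],"twist":0}]' 40
```

```text
time: 4.95
position: [0.5614, 0.0089, 0.1574]
tool_rot: [0.989, 0.151, 0.0, 0.0]
ft_force: [0.5, 0.4, -1.1]
grip_width: 0.0337
```

```bash
python3 -m jog '[{"grip":255,"travel":[0,0,0.3],"twist":0},{"grip":255,"travel":[0,0,0.7],"twist":0},{"grip":255,"travel":[0,0,1],"twist":0},{"grip":255,"travel":[0,0,0],"twist":0},{"grip":255,"travel":[0,0,0],"twist":0}]' 45
```

```text
time: 5.45
position: [0.5617, 0.0089, 0.1781]
tool_rot: [0.989, 0.151, 0.001, 0.0]
ft_force: [-0.6, -0.3, -3.1]
grip_width: 0.0336
```

```bash
python3 -m jog '[{"grip":255,"travel":[0,0,2],"twist":0},{"grip":255,"travel":[0,0,2.5],"twist":0},{"grip":255,"travel":[0,0,2.5],"twist":0},{"grip":255,"travel":[0,1.5,0],"twist":0},{"grip":255,"travel":[0,3,0],"twist":0},{"grip":255,"travel":[0,4,0],"twist":0},{"grip":255,"travel":[0,4,0],"twist":0},{"grip":255,"travel":[-0.3,4,0],"twist":0}]'
python3 -m jog '[{"grip":255,"travel":[-0.3,4,0],"twist":0},{"grip":255,"travel":[0,3.5,-1],"twist":0},{"grip":255,"travel":[0,2.5,-3],"twist":0},{"grip":255,"travel":[0,1,-4],"twist":0},{"grip":255,"travel":[0,0,-4],"twist":0},{"grip":255,"travel":[0,0,-2],"twist":0},{"grip":255,"travel":[0,0,0],"twist":0},{"grip":255,"travel":[0,0,0],"twist":0}]'
python3 - <<'E'
from h import *
snap('scene','s3.png',(280,130,460,280),4.4)
o=get_obs(); print(o['position'],o['q'],o['ft_force'])
for n in ['scene']: print(search_frame('nipple',n),search_frame('bobbin',n)[:3])
E
```

```text
time: 6.25
position: [0.5572, 0.1763, 0.2456]
tool_rot: [0.989, 0.151, -0.001, -0.0]
ft_force: [0.4, -1.0, -3.1]
grip_width: 0.0337
time: 7.05
position: [0.5546, 0.2845, 0.1064]
tool_rot: [0.989, 0.151, -0.001, -0.0]
ft_force: [0.1, 0.5, -3.5]
grip_width: 0.0338
[0.55582681 0.28465936 0.1078383 ] [2.94475428e-01 6.66484457e-01 1.53032684e+00 3.38721205e-04
 9.43363477e-01 1.56214419e+00] [ 0.33487038  0.55379456 -2.53921819]
[{'at': [0.5212, 0.0062, 0.0356], 'p': 0.82}, {'at': [0.5069, -0.2985, 0.0621], 'p': 0.31}] [{'at': [0.4626, -0.4606, 0.0478], 'p': 0.97}, {'at': [0.7338, 0.0152, 0.0501], 'p': 0.8}, {'at': [0.3386, -0.2107, 0.0483], 'p': 0.71}]
```

View pics/s3.png

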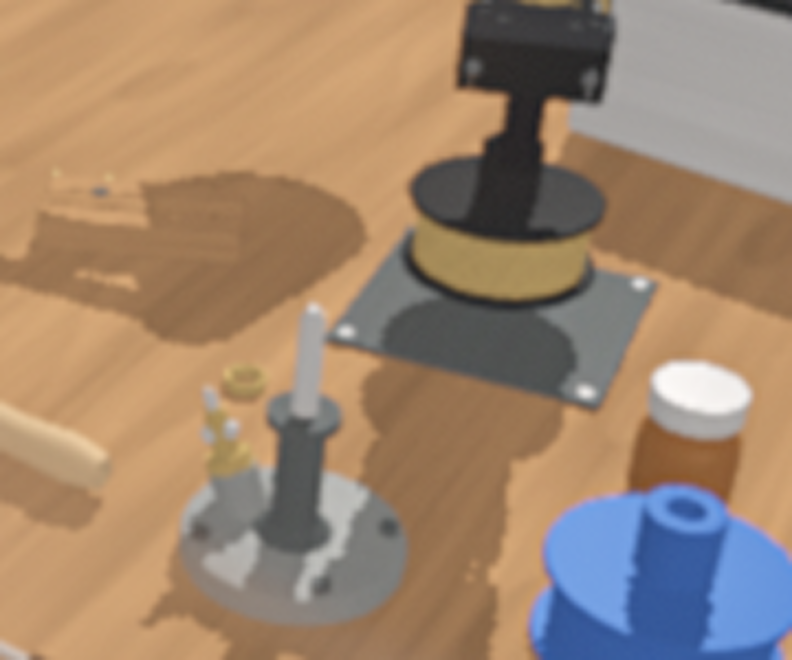

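```bash
python3 -m jog '[{"grip":255,"travel":[-0.1,-0.1,-1.4],"twist":0},{"grip":255,"travel":[0,0,-1],"twist":0},{"grip":255,"travel":[0,0,-0.5],"twist":0},{"grip":255,"travel":[0,0,0],"twist":0},{"grip":255,"travel":[0,0,0],"twist":0}]'
python3 - <<'E'
from h import *
print(get_obs()['position'])
snap('top','t4.png')
for n in ['top','scene']:
    camera(n); 
    for k in ['nipple','stand']: print(n,k,search_frame(k,n)[:2])
print(onz('scene',351.1,200,.14),onz('scene',349.3,223.6,.085))
im=cv2.imread('pics/t4.png')[135:215,195:295]; cv2.imwrite('pics/t4c.png',cv2.resize(im,None,fx=7.5,fy=7.5,interpolation=cv2.INTER_CUBIC))
E
```

```text
time: 7.7
position: [0.5544, 0.2829, 0.0782]
tool_rot: [0.989, 0.151, -0.0, 0.0]
ft_force: [-0.5, 1.1, -2.0]
grip_width: 0.0337
[0.55440872 0.28290492 0.0781656 ]
top nipple [{'at': [0.52, 0.0147, 0.0423], 'p': 0.48}]
top stand [{'at': [0.5549, 0.0062, 0.0193], 'p': 0.79}]
scene nipple [{'at': [0.5223, 0.0045, 0.0381], 'p': 0.67}, {'at': [0.5936, 0.2416, 0.0026], 'p': 0.25}]
scene stand [{'at': [0.5602, -0.0012, 0.0154], 'p': 0.74}, {'at': [0.5214, 0.0041, 0.0414], 'p': 0.59}]
[0.5604 0.0068 0.14  ] [0.5616 0.0061 0.085 ]
```

View pics/t4c.png

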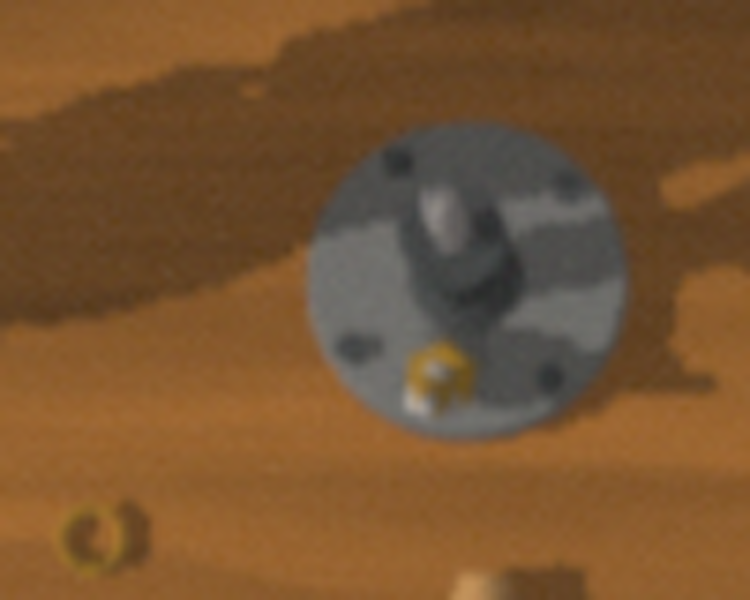

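```bash
python3 -m jog '[{"grip":255,"travel":[0,0,-0.15],"twist":0},{"grip":255,"travel":[0,0,0],"twist":0},{"grip":0,"travel":[0,0,0],"twist":0},{"grip":0,"travel":[0,0,0],"twist":0},{"grip":0,"travel":[0,0,0],"twist":0},{"grip":0,"travel":[0,0,0],"twist":0}]'
python3 - <<'E'
from h import *
S1=onz('top',257.4,172.3,.016); S2=onz('top',195+445/7.5,135+190/7.5,.14)
print('S top',S1,S2)
a=onz('top',195+438/7.5,135+370/7.5,.0731); b=onz('scene',327.5,218.6,.0731); print('tip',a,b)
for S in ([.561,.0065],):
  for t in (a,b): d=t[:2]-S; print(np.hypot(*d),np.degrees(np.arctan2(d[1],d[0])))
E
```

```text
time: 8.65
position: [0.5548, 0.2831, 0.0774]
tool_rot: [0.989, 0.151, 0.001, -0.0]
ft_force: [0.1, -0.3, 0.4]
grip_width: 0.058
S top [0.5566 0.0055 0.016 ] [0.5602 0.0051 0.14  ]
tip [0.5155 0.0105 0.0731] [0.507  0.0147 0.0731]
0.045675485766437214 174.97592474146046
0.054619044297753924 171.36549418200894
```

```bash
python3 -m jog '[{"grip":0,"travel":[0,0,1],"twist":0},{"grip":0,"travel":[0,0,3],"twist":0},{"grip":0,"travel":[0,0,4],"twist":0},{"grip":0,"travel":[0,-1,4],"twist":0},{"grip":0,"travel":[-0.5,-4,0.8],"twist":-6},{"grip":0,"travel":[-0.8,-4.6,0],"twist":-7},{"grip":0,"travel":[-0.8,-4.6,0],"twist":-7},{"grip":0,"travel":[-0.8,-4.6,0],"twist":-5}]'
python3 -m jog '[{"grip":0,"travel":[-0.8,-4.6,0],"twist":0},{"grip":0,"travel":[-0.8,-3.6,0],"twist":0},{"grip":0,"travel":[0,0,0],"twist":0},{"grip":0,"travel":[0,0,0],"twist":0},{"grip":0,"travel":[0,0,0],"twist":0}]'
python3 - <<'E'
from h import *
o=get_obs(); im=np.array(camera('wrist')); print(o['position'],o['tool_rot'],o['q'])
cv2.imwrite('pics/w5.png',cv2.resize(im[80:380,100:500][:,:,::-1],None,fx=2,fy=2))
print(search_frame('nipple','wrist'))
print(proj('wrist',[.507,.0147,.0731],o),proj('wrist',[.561,.0065,.14],o))
E
```

```text
time: 9.45
position: [0.5252, 0.0936, 0.2062]
tool_rot: [0.998, -0.068, 0.001, 0.0]
ft_force: [0.3, -0.2, -0.6]
grip_width: 0.0869
time: 9.95
position: [0.5097, 0.0137, 0.2054]
tool_rot: [0.998, -0.066, 0.0, -0.0]
ft_force: [0.0, 0.9, 0.7]
grip_width: 0.087
[0.50967265 0.01369093 0.20542759] [ 9.97790413e-01 -6.64385163e-02  4.33923102e-04 -1.64836152e-04] [-1.92878969e-01  3.95045893e-01  1.73643156e+00  5.15606853e-04
  1.00929589e+00  1.51061799e+00]
[{'at': [0.5238, 0.011, 0.0476], 'p': 0.6}]
[281.4 206. ] [282.5 155.2]
```

View pics/w5.png

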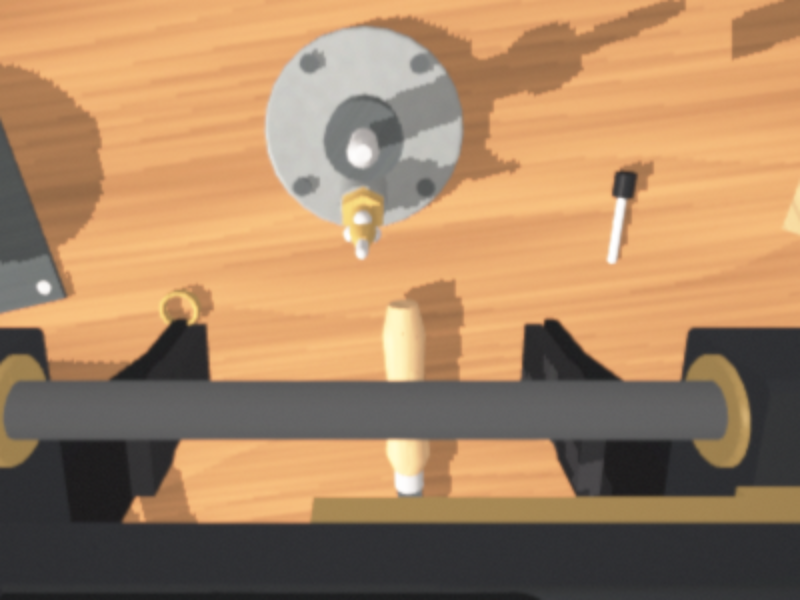

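```bash
python3 - <<'E'
from h import *
o=get_obs()
print('base',onz('wrist',282,143.5,.016,o),'spindle tip',onz('wrist',280.2,156,.14,o),'tip',onz('wrist',280.5,207,.0731,o))
for z in [.0731]:
  S=np.array([.5605,.0068])
  for a in (168,172,176): print(a,proj('wrist',[*(S+.05575*np.array([np.cos(np.radians(a)),np.sin(np.radians(a))])),.0731],o),proj('wrist',[*(S+.038*np.array([np.cos(np.radians(a)),np.sin(np.radians(a))])),.035],o))
E
python3 -m jog '[{"grip":0,"travel":[0,-3,0],"twist":0},{"grip":0,"travel":[0,-5,0],"twist":0},{"grip":0,"travel":[0,-5,0],"twist":0},{"grip":0,"travel":[-0.2,-5,0],"twist":0},{"grip":0,"travel":[-0.3,-5,-1],"twist":0},{"grip":0,"travel":[-0.5,-4,-2],"twist":0},{"grip":0,"travel":[-0.5,-3,-1],"twist":0},{"grip":0,"travel":[0,0,0],"twist":0}]'
python3 -m jog '[{"grip":0,"travel":[0,0,0],"twist":0},{"grip":0,"travel":[0,0,0],"twist":0},{"grip":0,"travel":[0,0,0],"twist":0}]'
python3 - <<'E'
from h import *
o=get_obs(); im=np.array(camera('wrist')); print(o['position'],o['tool_rot'],o['q'])
c=proj('wrist',[.495,-.284,.093],o).astype(int); u0,v0=c[0]-60,c[1]-50; print(u0,v0)
cv2.imwrite('pics/w6.png',cv2.resize(im[v0:v0+100,u0:u0+120][:,:,::-1],None,fx=6,fy=6))
print(search_frame('coupler','wrist'))
E
```

```text
base [0.5623 0.0073 0.016 ] spindle tip [0.5606 0.0087 0.14  ] tip [0.5061 0.0162 0.0731]
168 [278.3 207.4] [279.9 182.3]
172 [282.3 207.6] [282.4 182.4]
176 [286.3 207.4] [284.9 182.4]
time: 10.85
position: [0.4943, -0.2888, 0.1635]
tool_rot: [0.998, -0.068, -0.001, 0.0]
ft_force: [0.2, 0.7, -0.4]
grip_width: 0.087
time: 11.15
position: [0.4951, -0.2843, 0.1657]
tool_rot: [0.998, -0.065, 0.0, 0.0]
ft_force: [0.4, -0.7, 0.7]
grip_width: 0.0868
[ 0.49511641 -0.28428057  0.16572498] [ 9.97853847e-01 -6.54800021e-02  2.56778065e-04  5.22084310e-05] [-7.17002050e-01  5.25907476e-01  1.62622715e+00  2.73341770e-04
  9.88986359e-01  9.84697894e-01]
221 171
[{'at': [0.504, -0.2843, 0.0852], 'p': 0.74}]
```

View pics/w6.png

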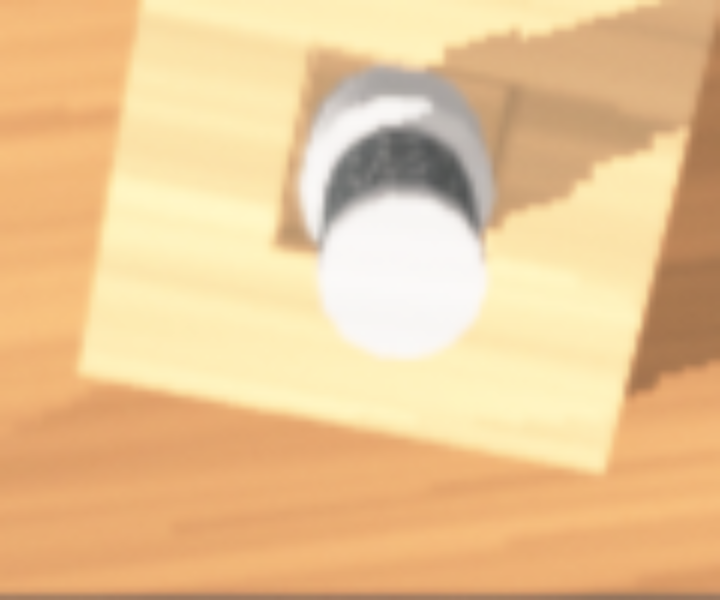

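```bash
python3 -m jog '[{"grip":0,"travel":[0.25,-0.56,-2],"twist":0},{"grip":0,"travel":[0,0,-3],"twist":0},{"grip":0,"travel":[0,0,-3],"twist":0},{"grip":60,"travel":[0,0,-1.3],"twist":0},{"grip":130,"travel":[0,0,0],"twist":0},{"grip":255,"travel":[0,0,0],"twist":0},{"grip":255,"travel":[0,0,0],"twist":0},{"grip":255,"travel":[0,0,0],"twist":0}]' 5
python3 -m jog '[{"grip":255,"travel":[0,0,0],"twist":0},{"grip":255,"travel":[0,0,0],"twist":0},{"grip":255,"travel":[0,0,0],"twist":0},{"grip":255,"travel":[0,0,0],"twist":0},{"grip":255,"travel":[0,0,0],"twist":0},{"grip":255,"travel":[0,0,0],"twist":0}]' 5
```

```text
time: 12.05
position: [0.4978, -0.2922, 0.0736]
tool_rot: [0.998, -0.067, 0.001, 0.001]
ft_force: [0.4, -0.2, 0.6]
grip_width: 0.0549
time: 12.65
position: [0.4969, -0.2914, 0.0721]
tool_rot: [0.998, -0.067, -0.0, -0.0]
ft_force: [-0.3, 0.8, 0.7]
grip_width: 0.0224
```

```bash
python3 -m jog '[{"grip":255,"travel":[0,0,0.4],"twist":0},{"grip":255,"travel":[0,0,0.4],"twist":0},{"grip":255,"travel":[0,0,0],"twist":0},{"grip":255,"travel":[-0.3,0.04,0],"twist":0},{"grip":255,"travel":[-0.3,0.04,0],"twist":0},{"grip":255,"travel":[-0.3,0.04,0],"twist":0}]' 4
python3 -m jog '[{"grip":255,"travel":[-0.4,0.05,0],"twist":0},{"grip":255,"travel":[-0.4,0.05,0.1],"twist":0},{"grip":255,"travel":[-0.4,0.05,0.1],"twist":0},{"grip":255,"travel":[0,0,0],"twist":0},{"grip":255,"travel":[0,0,0],"twist":0}]' 4
python3 - <<'E'
from h import *
o=get_obs(); im=np.array(camera('scene')); print(o['position'])
u,v=proj('scene',[.49,-.29,.06]).astype(int); print(u-50,v-45)
a=cv2.resize(im[v-45:v+45,u-50:u+50][:,:,::-1],(400,360)); im=np.array(camera('wrist'))
b=cv2.resize(im[140:320,180:380][:,:,::-1],(400,360)); cv2.imwrite('pics/c7.png',np.hstack([a,b]))
E
```

```text
time: 13.25
position: [0.4875, -0.29, 0.08]
tool_rot: [0.998, -0.067, -0.0, -0.0]
ft_force: [1.0, 1.4, -1.3]
grip_width: 0.0218
time: 13.75
position: [0.4758, -0.2889, 0.0823]
tool_rot: [0.998, -0.067, 0.0, -0.0]
ft_force: [0.7, 1.6, -1.1]
grip_width: 0.022
[ 0.47584733 -0.28887815  0.08233281]
178 260
```

View pics/c7.png

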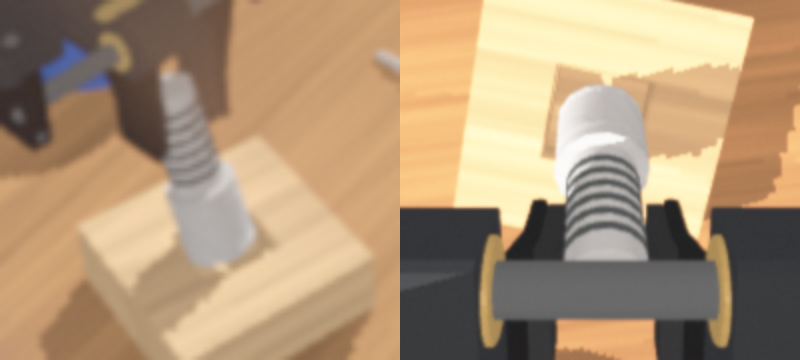

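Run:
```python
from h import *
o=get_obs(); R=Ro.from_quat(o['tool_rot']).as_matrix(); ex=R[:,0]; ez=np.array([0,0,1.])
G=o['position']-.003*ez
for t in (15,18,21,24,27,30):
    s,c=np.sin(np.radians(t)),np.cos(np.radians(t)); a=-s*ex+c*ez; n=c*ex+s*ez
    M=G-.055*a
    print(t,'rim',proj('wrist',M+.015*n,o),'shoulder far',proj('wrist',M+.032*a+.015*n,o),'scene top',proj('scene',M+.078*a),'shoulder',proj('scene',M+.032*a), 'mouth',proj('scene',M), M.round(4))
```

```text
15 rim [282.  190.6] shoulder far [282.  214.3] scene top [217.9 281.1] shoulder [224.9 304.7] mouth [229.7 320.5] [ 0.4901 -0.2908  0.0262]
18 rim [282.  187.4] shoulder far [282.  213.3] scene top [217.4 281. ] shoulder [225.4 304.9] mouth [230.7 320.9] [ 0.4929 -0.2912  0.027 ]
21 rim [282.  184.4] shoulder far [282.  212.4] scene top [217.  280.8] shoulder [225.8 305. ] mouth [231.8 321.3] [ 0.4956 -0.2915  0.0279]
24 rim [282.  181.4] shoulder far [282.  211.6] scene top [216.6 280.8] shoulder [226.3 305.2] mouth [232.8 321.7] [ 0.4982 -0.2919  0.029 ]
27 rim [282.  178.5] shoulder far [282.  210.9] scene top [216.2 280.7] shoulder [226.7 305.2] mouth [233.8 321.9] [ 0.5008 -0.2922  0.0303]
30 rim [282.  175.8] shoulder far [282.  210.4] scene top [215.8 280.7] shoulder [227.1 305.3] mouth [234.8 322.1] [ 0.5033 -0.2926  0.0317]
```

```bash
python3 -m jog '[{"grip":255,"travel":[-0.35,0.04,0.05],"twist":0},{"grip":255,"travel":[0,0,0],"twist":0},{"grip":255,"travel":[0,0,0],"twist":0}]' 4
python3 -m jog '[{"grip":255,"travel":[0,0,0],"twist":0},{"grip":255,"travel":[0.05,0,0.5],"twist":0},{"grip":255,"travel":[0,0,2],"twist":0},{"grip":255,"travel":[0,0,4],"twist":0},{"grip":255,"travel":[0,0,3.5],"twist":0},{"grip":255,"travel":[0,0,0],"twist":0},{"grip":255,"travel":[0,0,0],"twist":0}]' 30
python3 - <<'E'
from h import *
o=get_obs(); im=np.array(camera('wrist')); print(o['position'],o['tool_rot'],o['ft_force'])
cv2.imwrite('pics/w8.png',cv2.resize(im[150:270,200:360][:,:,::-1],None,fx=5,fy=5))
R=Ro.from_quat(o['tool_rot']).as_matrix(); ex=R[:,0]; ez=np.array([0,0,1.]); G=o['position']-.003*ez
for t in (20,22,24,26,28):
    s,c=np.sin(np.radians(t)),np.cos(np.radians(t)); a=-s*ex+c*ez; n=c*ex+s*ez; M=G-.055*a
    print(t,'rim',proj('wrist',M+.015*n,o),'shoulder far',proj('wrist',M+.032*a+.015*n,o),'M',(M-o['position']).round(4))
E
```

```text
time: 14.15
position: [0.4724, -0.2885, 0.0827]
tool_rot: [0.998, -0.067, 0.0, 0.0]
ft_force: [0.7, 0.9, -1.3]
grip_width: 0.0222
time: 14.85
position: [0.473, -0.2888, 0.1835]
tool_rot: [0.998, -0.067, 0.001, 0.001]
ft_force: [-0.2, 0.9, -1.8]
grip_width: 0.0211
[ 0.47302593 -0.28879758  0.18354928] [ 9.97775083e-01 -6.66623622e-02  6.04790302e-04  8.05047878e-04] [-0.15019786  0.91131324 -1.81608953]
20 rim [281.9 185.5] shoulder far [281.9 212.7] M [ 0.0186 -0.0025 -0.0547]
22 rim [281.9 183.4] shoulder far [281.9 212.1] M [ 0.0204 -0.0027 -0.054 ]
24 rim [281.9 181.5] shoulder far [281.9 211.6] M [ 0.0222 -0.003  -0.0532]
26 rim [281.9 179.6] shoulder far [281.9 211.2] M [ 0.0239 -0.0032 -0.0524]
28 rim [281.9 177.7] shoulder far [281.9 210.8] M [ 0.0256 -0.0034 -0.0515]
```

View pics/w8.png

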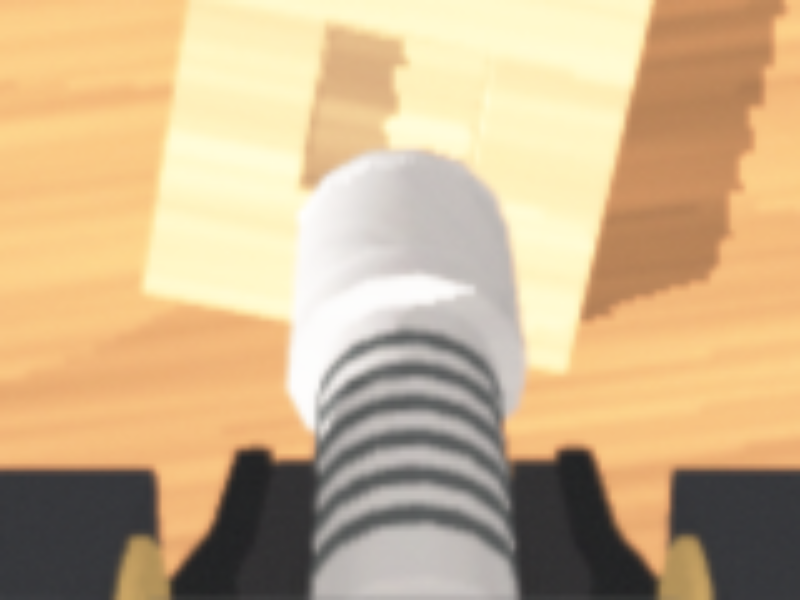

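```bash
python3 -m jog '[{"grip":255,"travel":[0,2,0],"twist":0},{"grip":255,"travel":[0,4,0],"twist":0},{"grip":255,"travel":[0,4.5,0],"twist":0},{"grip":255,"travel":[0,4.5,0],"twist":0},{"grip":255,"travel":[0,4.5,0],"twist":0},{"grip":255,"travel":[0,4.5,0],"twist":0},{"grip":255,"travel":[0,4,0],"twist":0},{"grip":255,"travel":[0.2,2.8,-0.5],"twist":0}]' 30
python3 -m jog '[{"grip":255,"travel":[0.2,0,-2],"twist":0},{"grip":255,"travel":[0.2,0,-1.5],"twist":0},{"grip":255,"travel":[0.2,0,-1.4],"twist":0},{"grip":255,"travel":[0,0,0],"twist":0},{"grip":255,"travel":[0,0,0],"twist":0},{"grip":255,"travel":[0,0,0],"twist":0}]' 30
python3 - <<'E'
from h import *
o=get_obs(); print(o['position'],o['tool_rot'],o['ft_force'])
im=np.array(camera('scene'));im2=np.array(camera('wrist')); cv2.imwrite('pics/sc9.png',im[:,:,::-1]); cv2.imwrite('pics/wr9.png',im2[:,:,::-1])
u,v=proj('scene',[.505,.016,.075]).astype(int); print('scene crop',u-30,v-35)
a=cv2.resize(im[v-35:v+35,u-30:u+40][:,:,::-1],(400,400),interpolation=cv2.INTER_CUBIC)
u,v=proj('wrist',[.515,.015,.09],o).astype(int); print('wrist crop',u-50,v-50)
b=cv2.resize(im2[v-50:v+50,u-50:u+50][:,:,::-1],(400,400),interpolation=cv2.INTER_CUBIC); cv2.imwrite('pics/c9.png',np.hstack([a,b]))
P=o['position']; a=np.array([-.417,.066,.906]); M=P+[.0233,-.0031,-.0526]; F=np.array([.5237,.0130,.035])
print('M in nipple axis',(M-F)@a, (M-F)-a*((M-F)@a))
for n in ('scene','wrist'): print(n,'mouth',proj(n,M,o),'stemtop',proj(n,M+.078*a,o),'shoulder',proj(n,M+.032*a,o),'pintip',proj(n,F+.042*a,o),'ball',proj(n,F+.02*a,o))
E
```

```text
time: 15.7
position: [0.4723, 0.0232, 0.1765]
tool_rot: [0.998, -0.066, -0.002, -0.001]
ft_force: [0.7, 0.1, -1.5]
grip_width: 0.021
time: 16.3
position: [0.4807, 0.0198, 0.1288]
tool_rot: [0.998, -0.067, -0.0, -0.0]
ft_force: [-0.7, -0.5, -2.0]
grip_width: 0.0212
[0.480664   0.01981846 0.12877408] [ 9.97775824e-01 -6.66586028e-02 -1.82740158e-04 -5.08548411e-05] [-0.71838746 -0.53375533 -2.03096965]
scene crop 297 182
wrist crop 232 135
M in nipple axis 0.04577904445450711 [-0.00064613  0.00069704 -0.00030173]
scene mouth [326.8 216.5] stemtop [316.1 182.4] shoulder [322.5 202.7] pintip [327.4 218.3] ball [330.4 227.7]
wrist mouth [282.  197.8] stemtop [280.4 291.6] shoulder [281.4 229.4] pintip [282.9 193.6] ball [283.1 176.1]
```

View pics/c9.png

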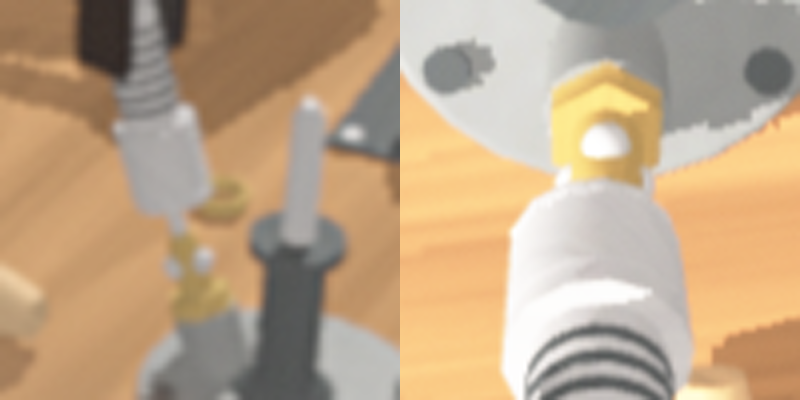

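```bash
python3 -m jog '[{"grip":255,"travel":[0,-0.08,0],"twist":0},{"grip":255,"travel":[0.21,-0.03,-0.45],"twist":0},{"grip":255,"travel":[0.21,-0.03,-0.45],"twist":0},{"grip":255,"travel":[0.21,-0.03,-0.45],"twist":0},{"grip":255,"travel":[0,0,0],"twist":0},{"grip":255,"travel":[0,0,0],"twist":0}]' 40
python3 -m jog '[{"grip":255,"travel":[0.17,-0.03,-0.36],"twist":0},{"grip":255,"travel":[0.1,-0.015,-0.2],"twist":0},{"grip":255,"travel":[0,0,0],"twist":0},{"grip":255,"travel":[0,0,0],"twist":0}]' 40
```

```text
time: 17.0
position: [0.4871, 0.0179, 0.1148]
tool_rot: [0.998, -0.067, -0.0, -0.0]
ft_force: [1.0, 0.2, -1.2]
grip_width: 0.0211
time: 17.4
position: [0.4898, 0.0173, 0.1095]
tool_rot: [0.998, -0.067, -0.0, 0.0]
ft_force: [-0.8, -0.4, -0.3]
grip_width: 0.021
```

```bash
python3 -m jog '[{"grip":255,"travel":[0.08,-0.01,-0.18],"twist":0},{"grip":255,"travel":[0.08,-0.01,-0.18],"twist":0},{"grip":255,"travel":[0,0,0],"twist":0}]' 60
python3 -m jog '[{"grip":255,"travel":[0.08,-0.01,-0.18],"twist":0},{"grip":255,"travel":[0.08,-0.01,-0.18],"twist":0},{"grip":255,"travel":[0,0,0],"twist":0}]' 60
```

```text
time: 17.7
position: [0.4912, 0.0171, 0.1061]
tool_rot: [0.998, -0.067, -0.0, 0.0]
ft_force: [-1.5, -1.3, 0.3]
grip_width: 0.021
time: 18.0
position: [0.4931, 0.017, 0.1016]
tool_rot: [0.998, -0.067, -0.0, -0.0]
ft_force: [-0.9, -1.6, -5.9]
grip_width: 0.0208
```

```bash
python3 -m jog '[{"grip":255,"travel":[0.08,-0.01,-0.18],"twist":0},{"grip":255,"travel":[0.08,-0.01,-0.18],"twist":0},{"grip":255,"travel":[0,0,0],"twist":0}]' 60
python3 -m jog '[{"grip":255,"travel":[0.08,-0.01,-0.18],"twist":0},{"grip":255,"travel":[0,0,0],"twist":0},{"grip":255,"travel":[0,0,0],"twist":0}]' 60
```

```text
time: 18.3
position: [0.4944, 0.0167, 0.0987]
tool_rot: [0.998, -0.067, -0.0, 0.0]
ft_force: [-3.0, -2.3, 3.1]
grip_width: 0.0207
time: 18.6
position: [0.4953, 0.0167, 0.097]
tool_rot: [0.998, -0.067, -0.0, 0.0]
ft_force: [-4.2, -2.7, 2.4]
grip_width: 0.0204
```

```bash
python3 -m jog '[{"grip":255,"travel":[0.05,-0.07,-0.15],"twist":0},{"grip":255,"travel":[0,0,0],"twist":0},{"grip":255,"travel":[0,0,0],"twist":0}]' 60
python3 -m jog '[{"grip":255,"travel":[0.03,-0.05,-0.13],"twist":0},{"grip":255,"travel":[0,0,0],"twist":0},{"grip":255,"travel":[0,0,0],"twist":0}]' 60
```

```text
time: 18.9
position: [0.4952, 0.0165, 0.0963]
tool_rot: [0.998, -0.067, -0.001, -0.0]
ft_force: [-6.5, -0.2, 11.5]
grip_width: 0.0208
time: 19.2
position: [0.4942, 0.0165, 0.0956]
tool_rot: [0.998, -0.067, -0.002, -0.001]
ft_force: [-8.9, 0.1, 20.0]
grip_width: 0.0207
```

Run:
```python
from h import *
o=get_obs(); im=np.array(camera('wrist')).astype(int); old=cv2.imread('pics/wr9.png')[:,:,::-1].astype(int)
print(o['position'],o['ft_force'],o['moment'],o['grip_width'],search_frame('coupler','wrist')[:1])
for nm,I in (('old',old),('new',im)):
    print(nm)
    for v in range(150,226,3): print(v,I[v,280:287].mean(0).astype(int).tolist(),end='; ')
    print()
    for v in (195,205): print(v,[int(u) for u in range(240,325) if abs(I[v,u].sum()-I[v,u-1].sum())>60])
P=o['position']
for t in (21,23,25,27,29):
    R=Ro.from_quat(o['tool_rot']).as_matrix(); ex=R[:,0]; s,c=np.sin(np.radians(t)),np.cos(np.radians(t)); a=-s*ex+c*np.array([0,0,1]); n=c*ex+s*np.array([0,0,1])
    for g in (.055,.053): M=P-[0,0,.003]-g*a; print(t,g,proj('wrist',M+.015*n,o),M.round(4))
F=np.array([.5237,.0130,.035]);a=np.array([-.417,.066,.906]);n=np.array([.894,-.14,.423])
for z in (0,.004,.008): print('hex',z,proj('wrist',F+z*a+.0125*n,o))
camera('scene'); print(search_frame('bobbin','scene')); camera('top'); print(search_frame('bobbin','top'),search_frame('plate_top','top'),search_frame('jar','top'))
```

```text
[0.49416431 0.01649865 0.09562068] [-8.92091282  0.09705286 19.97383545] [0.08198977 1.50075447 0.04059129] 0.020663898747013423 [{'at': [0.5122, 0.0187, 0.0852], 'p': 0.69}]
old
150 [198, 187, 169]; 153 [224, 183, 110]; 156 [235, 199, 117]; 159 [253, 235, 144]; 162 [239, 204, 120]; 165 [206, 175, 128]; 168 [234, 230, 228]; 171 [247, 246, 245]; 174 [231, 209, 166]; 177 [217, 177, 105]; 180 [206, 194, 181]; 183 [204, 198, 195]; 186 [200, 194, 192]; 189 [200, 195, 192]; 192 [199, 194, 190]; 195 [200, 194, 191]; 198 [200, 195, 192]; 201 [199, 192, 190]; 204 [212, 206, 203]; 207 [253, 252, 252]; 210 [246, 244, 242]; 213 [201, 196, 192]; 216 [137, 135, 134]; 219 [169, 166, 164]; 222 [148, 146, 144]; 225 [145, 144, 142]; 
195 [259, 260]
205 [259]
new
150 [209, 204, 200]; 153 [185, 180, 178]; 156 [177, 174, 171]; 159 [133, 137, 135]; 162 [134, 137, 136]; 165 [135, 138, 137]; 168 [136, 138, 138]; 171 [146, 146, 143]; 174 [204, 184, 149]; 177 [197, 160, 103]; 180 [211, 206, 202]; 183 [204, 198, 195]; 186 [203, 197, 194]; 189 [203, 197, 194]; 192 [203, 198, 195]; 195 [201, 197, 193]; 198 [207,
[... 591 characters left out ...]
.055 [282.  176.4] [0.5206 0.013  0.0444]
29 0.053 [282.  178.3] [0.5196 0.0131 0.0462]
hex 0 [281.7 172. ]
hex 0.004 [281.7 175.2]
hex 0.008 [281.6 178.6]
[{'at': [0.5636, 0.2573, 0.0509], 'p': 0.98}, {'at': [0.2245, -0.2962, 0.0489], 'p': 0.93}, {'at': [0.3387, -0.2083, 0.0476], 'p': 0.92}, {'at': [0.4643, -0.4613, 0.0448], 'p': 0.61}, {'at': [0.7353, 0.0138, 0.0481], 'p': 0.6}]
[{'at': [0.2036, -0.2742, 0.0453], 'p': 0.96}, {'at': [0.3215, -0.1883, 0.0462], 'p': 0.9}, {'at': [0.7186, 0.0383, 0.048], 'p': 0.89}, {'at': [0.4374, -0.4391, 0.0443], 'p': 0.76}, {'at': [0.5446, 0.2731, 0.0525], 'p': 0.6}] [{'at': [0.5826, 0.2772, 0.0015], 'p': 0.7}] [{'at': [0.6881, 0.1598, 0.0655], 'p': 0.59}]
```

```bash
python3 -m jog '[{"grip":255,"travel":[-0.03,0,0.06],"twist":0},{"grip":255,"travel":[0,0,0],"twist":0},{"grip":255,"travel":[0,0,0],"twist":0},{"grip":255,"travel":[0,0,0],"twist":0},{"grip":255,"travel":[0,0,0],"twist":0}]' 60
python3 - <<'E'
from h import *
o=get_obs(); I=np.array(camera('wrist')).astype(int); print(o['position'],o['ft_force'],o['grip_width'],np.abs(o['joint_velocities']).max())
print([(v,I[v,280:287].mean(0).astype(int).tolist()) for v in range(168,186,2)])
E
```

```text
time: 20.1
position: [0.4949, 0.0164, 0.0961]
tool_rot: [0.998, -0.067, -0.001, -0.001]
ft_force: [-6.8, 0.7, 16.7]
grip_width: 0.0209
[0.49491906 0.01642663 0.09608424] [-6.82134401  0.72938357 16.65485595] 0.02089425750824695 0.0014154455447240044
[(168, [135, 138, 137]), (170, [137, 140, 139]), (172, [146, 145, 142]), (174, [180, 174, 163]), (176, [204, 173, 122]), (178, [197, 160, 104]), (180, [206, 196, 187]), (182, [209, 203, 201]), (184, [203, 197, 194])]
```

Still, seated and pressed home with about 19 N along the axis. Handing in.

```bash
python3 -c "
from rig import *
print(hand_in()); o=get_obs(); print(o['position'],o['ft_force'],o['grip_width'])"
```

```text
the job is handed in; nothing more can be done
None
the job is handed in; nothing more can be done
```

I finished both parts of the job and handed it in at about 20 s, with the gripper still holding the coupler pressed on the nipple. `hand_in` gave no verdict.

**What I did**
- **Bobbin:** I lifted it straight up off the spindle, set it on the plate near (0.554, 0.283), where I measured the plate's centre, and let go with it on the plate.
- **Coupler:** The tool cannot tilt, so I gripped the stem lightly and levered the socket against the block's hole until it leaned about 25°. I then gripped harder, lined it up and pushed it along the nipple's axis.

**Last checks**
- **Snap:** The force dipped as the coupler passed the balls, then rose steeply where it met the hexagon.
- **Seating:** The wrist picture shows the socket rim right against the brass hexagon, with no slip or turn in the grip. The axial push was about 19 N, the grip was set to 60 N, and the arm was still.
- **Disagreement:** My position estimate put the mouth about 10 mm up the nipple instead of 8 mm at home. That is about the calibration error, and the picture and the force both say home. I could not read the pin's travel directly.
- **Bobbin and plate:** The detector placed the bobbin within about 30 mm of my plate centre, seen from the scene and top cameras. Its last reading of the plate itself, x 0.583, was about 29 mm off mine, because the bobbin was hiding part of it. Against that reading the bobbin was about 40 mm out at most.
- **Flatness and jar:** The jar was detected where it stood before. I did not measure its tilt or the bobbin's flatness separately.

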